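# Clean a brush in its pot, then set up and hold the drying rack

## Robot

A 6-joint arm with a two-finger parallel gripper is mounted at the origin on the work surface. World frame = base frame: x ahead of the robot, y to its left, z up, the work surface at z = 0. Lengths are in mm, angles in degrees, forces in N, time in s.
With the tool pointing down it reaches from about 300 to 850 mm from the base axis. Payload 4.2 kg.
Tool frame: the origin (TCP) lies at the very end of the fingers, on their centre line; the grasp point (between the pads) lies 19 mm behind it (env.grasp_offset is the distance from the TCP to the grasp point, in mm); z points along the fingers, y is the line along which they close (so a half turn about z gives the same grasp; the last joint's range is limited). The gripper opens to 91 mm and grips with 3 to 60 N. Pads are 32 mm wide; open, the fingers measure 118 mm over their backs; the gripper's body (76 mm by 178 mm) begins 60 mm behind the grasp point.
Start: joints at [73.51, 18.312, 89.639, -0, 72.044, -1.146], TCP at [152.153, 554.52, 213.976] pointing down, gripper open.
Joint ranges: [-177.97, 177.97], [-48.28, 115.42], [12.27, 149.76], [-77.06, 257.06], [2.81, 150.46], [-146.56, 146.56]. Speed limits (degrees/s): [147.25, 147.25, 180, 180, 180, 180].

## Interface

Orientations are given as [roll, pitch, yaw] about the fixed x, y, z axes, in that order (R = Rz(yaw) Ry(pitch) Rx(roll)).
In Python, from workcell import env gives the robot as it stands. The module is installed in compiled form; this text tells all that it offers.
- The arm moves only by the tool send_rows, never from a script. Its argument "motion" is a list of rows, each an object of numbers: "tx", "ty", "tz": the shift along the tool's x, y, z in units of 500 mm (1.0 is 500 mm); "rx", "ry", "rz": the turn, a rotation vector about the tool's x, y, z in units of 30 degrees (1.0 is 30 degrees); "gripper": the closure, from -1 (fully open) to 1 (shut). In form: [{"tx": .., "ty": .., "tz": .., "rx": .., "ry": .., "rz": .., "gripper": ..}, ...]. A call has 1 to 12 rows; each row shifts and turns the commanded pose from where the row before left it, along the tool's axes as they then stand; what a row does not reach is not made up. A row lasts 1/8 s, in which the tool goes at most 62.5 mm and 10.7 degrees, less where a joint would pass 70% of its speed; a pose out of reach is approached as far as the arm can. A call with a number of a shift or a turn outside -1 to 1 is refused whole. A call with a gripper value outside its range is refused whole. The fingers move at their own pace and stop on an object; "grip_force" is the grip in N (left out, the last holds). Time passes only in rows, so rows that do not move let the fingers close. It gives the time, the measured TCP pose, the force, the opening and the grip force at its end, in the units of the state.
- env.state(): the state, without advancing time (a new reading comes with each control period).
- env.grab_frame(name): name is "side" or "top" or "wrist"; returns a dict with "frame" (384x512x3 uint8, red, green, blue), "vertical_fov" (degrees; the focal length in pixels is half the picture's height over the tangent of half this angle, whatever the lens; pixels are square), "cx", "cy" (the principal point, pixels), "rvec" (rotation vector, rad) and "tvec" (3), from world to camera coordinates, as OpenCV has them; the wrist camera has in their place "T_tool_cam" (4x4, takes a point from camera to tool coordinates, whose origin is the TCP and whose axes are the flange's). Camera axes: x right, y down, z forward; pixel columns grow to the right and rows downward; lengths in mm; the calibration is good to about 2 mm. A picture is of the moment at which its call begins: read the wrist's pose just before it. There is no depth.
- env.job_done(): hands the job in; it is judged then, once.
The state is a dict: "time_s": time; "qpos": joint angles; "qvel": joint speeds; "effort": joint torques, N m; "ee_pos": TCP position; "ee_rot": TCP orientation; "force": force on the tool from outside, world axes, zero at the start; "torque": the same for the moment, N m; "gripper_width": finger opening in mm; "gripper_force": force on a finger pad.
Only numpy, scipy, OpenCV 4.12 (cv2) and the standard library are available. Lean on these libraries where they do the work, as an engineer would, in place of code of your own. Each camera call takes 0.05 s, during which the arm holds its last target. There are 200 camera calls.

## Task

Get this new brush ready for hanging: hold its handle and pump it up and down twice in its pot, about 4 cm each time and down to the floor each time, without taking it out of the pot, to shake off loose hairs, and leave it standing there. Then, while the drying rack still leans back on its stops, flip its kickstand down over centre until it snaps fully down; after that grip the rack's top rail, swing the rack upright and finish still gripping the rail and holding the rack upright, so that I can hang the brush. Leave the tray, spool and comb alone.

Things in the scene. Friction and masses are not known exactly. Their poses are not given: they have to be found in the camera images.
- brush: Loose brush, 215 mm long, 90 g, standing bristles-down in the pot, nearly upright. Origin: centre of the flat bristle end (its underside); z points up along the handle. Dark bristles up to 40 mm diameter to 55 mm from the origin, brass ferrule 33 mm diameter from 55 to 75 mm, round wooden handle 18 mm diameter from 75 to 215 mm.
- pot: Loose white ceramic pot, 76 mm outer and 68 mm inner diameter, 90 mm tall, floor 6 mm thick, 0.5 kg. Origin: centre of its underside, z up.
- pot_floor (a point): Centre of the pot's inner floor, 6 mm above the bench; the pot's mouth is 84 mm above this point.
- rack (a joint): Lean of the wooden drying rack about the hinge at its foot, rad: 0 upright, negative leaning back towards the robot. It starts leaning on its stops at about -0.26. The rack (two posts 18 mm square, 200 mm apart between centres, with a lower crossbar and a round top rail; 0.6 to 1.0 kg, centre of mass about 110 mm above the hinge) swings freely and falls to either side unless held: back on its stops, or forward to about +0.12 where the kickstand, if down, meets the base plate.
- pivot_mid (a point): Middle of the rack's foot hinge, 35 mm above the bench (20 mm above the top of the 15 mm base plate, which is fixed to the bench and reaches 70 mm towards the robot, 100 mm away from it and 128 mm to each side). Axes turn with the rack: y along the hinge (towards the robot's left), x horizontal, square to the rack, away from the robot and on the kickstand's side when the rack is upright, z up the posts.
- rail_mid (a point): Middle of the round wooden top rail of the rack, 18 mm diameter, 224 mm long, on its centre line, 220 mm above the foot hinge. Small wire hooks hang under it from 50 mm outwards on either side of its middle; the middle 90 mm is free below and is the place to grip from above; axes as pivot_mid.
- kickstand (a joint): Swing of the kickstand, rad: 0 folded (starts here, sticking out sideways past the rack's end on the robot's right, 10 degrees above level), 1.83 fully down against its stop. An over-centre spring pushes it back to 0 below about 0.7 and snaps it down by itself beyond about 0.7; the push needed is about 1 N near its foot. It may be pushed from above with shut fingers.
- hub (a point): Pivot of the kickstand, in the middle of its hub on the front of the rack's right-hand post; seen along pivot_mid's axes it lies 28 mm in x, -100 mm in y and 110 mm in z from that point. The kickstand turns about the axis (0.900, 0, 0.435) in those axes, right-handed: it swings downwards and away from the robot.
- kick_foot (a point): Centre of the rubber ball (18 mm diameter) at the free end of the kickstand, a straight steel rod 12 mm in diameter, 124 mm from the hub.
- tray: Bystander: open wooden tray, 140 x 160 x 45 mm, with rolled bundles in it. Origin: centre of its underside.
- spool: Bystander: wooden thread spool, 40 mm diameter, 50 mm tall, standing. Origin: centre of its underside.
- comb: Bystander: flat steel comb, 41 x 130 x 10 mm, lying. Origin: centre of its back bar's underside.
There are look-alikes about, which are no part of the job. Of the things that look like the brush, the larger one is meant. There is more than one size of the pot; the one meant has the size given above.

How it is judged (in metres and radians):
On the way, in this order (a step that is already met when the one before it is completed fails the run):
1. the held brush is raised at least 25 mm off the pot's floor, still in the pot (z of brush in the frame of pot_floor above 0.025 m and horizontal distance between brush and pot_floor below 0.03 m and contact force between the fingers and brush above 0.5 N), for 0.05 s.
2. the held brush is back down within 10 mm of the floor (z of brush in the frame of pot_floor below 0.01 m and horizontal distance between brush and pot_floor below 0.03 m and contact force between the fingers and brush above 0.5 N), for 0.05 s.
3. the held brush is raised a second time (all of step 1), for 0.05 s.
4. the held brush is back down a second time (all of step 2), for 0.05 s.
5. the brush is let go, standing in the pot (contact force between the fingers and brush below 0.05 N and horizontal distance between brush and pot_floor below 0.03 m and z of brush in the frame of pot_floor below 0.015 m), for 0.2 s.
6. the kickstand is fully down while the rack still leans back (value of joint kickstand above 1.7 rad and value of joint rack below -0.12 rad), for 0.2 s.
At the end, for the whole second after the job is handed in: The kickstand is fully down (above 1.7 rad), the fingers grip the top rail (more than 4 N), the rack is upright within 0.06 rad and stays so, the pot is upright and the brush stands in it, bristles on its floor (value of joint rack between -0.06 and 0.06 rad and value of joint kickstand above 1.7 rad and contact force between the fingers and rack above 4 N and z of the grasp point in the frame of rail_mid above -0.03 m and x of the grasp point in the frame of rail_mid between -0.03 and 0.03 m and horizontal distance between brush and pot_floor below 0.03 m and z of brush in the frame of pot_floor below 0.015 m and angle between brush's own z axis and vertical below 0.6 rad and angle between pot's own z axis and vertical below 0.1 rad); the arm keeps its last pose, push and grip.
It fails at once if the brush is taken out of the pot or the pot is tipped (z of brush in the frame of pot_floor above 0.08 m or angle between pot's own z axis and vertical above 0.5 rad).
It fails at once if the tray, spool or comb is moved more than 30 mm (distance of any of tray, spool, comb from where it was at the start of the episode above 0.03 m).
It also fails if it takes over 61 s, if anything falls off the work surface, if the arm or the gripper's body presses on something with over 40 N, if the wrist force passes 120 N, or if a joint passes its speed limit or range.

## Working session

There is one attempt and no reset: what is moved stays moved. The work goes in short steps, Python scripts to look and compute and a tool call to move; the robot and the scene stay as the last step left them, time stands still between calls to the robot, and variables do not carry over. Pictures are saved under pics/ and viewed, at most 10 in all, crops included, and the job is handed in when it is done.

Besides the shell and the picture viewer there is one more tool, called after "Call:" by a JSON object that holds its "fn" and its "kwargs". send_rows: Moves the arm, as the interface text tells. Shifts and turns lie within -1 to 1; 1 stands for 500 mm of shift or 30 degrees of turn. Its arguments: {"type":"object","properties":{"motion":{"type":"array"},"grip_force":{"type":"number"}},"required":["motion"]}

```bash
mkdir -p pics; cat > h.py <<'E'
import numpy as np, cv2, pickle
from scipy.spatial.transform import Rotation as Ro
from workcell import env
def grab(n):
    s=env.state(); f=env.grab_frame(n); f['s']=s
    pickle.dump(f,open(f'{n}.pkl','wb')); return f
def load(n): return pickle.load(open(f'{n}.pkl','rb'))
def cam(f):
    h=f['frame'].shape[0]; F=h/2/np.tan(np.radians(f['vertical_fov'])/2)
    K=np.array([[F,0,f['cx']],[0,F,f['cy']],[0,0,1]])
    if 'rvec' in f:
        R=cv2.Rodrigues(np.array(f['rvec'],float))[0]; t=np.array(f['tvec'],float).ravel()
    else:
        T=np.eye(4);T[:3,:3]=Ro.from_euler('xyz',f['s']['ee_rot'],degrees=True).as_matrix();T[:3,3]=f['s']['ee_pos']
        M=np.linalg.inv(T@np.array(f['T_tool_cam']));R=M[:3,:3];t=M[:3,3]
    return K,R,t
def ray(f,u,v):
    K,R,t=cam(f); d=R.T@np.linalg.inv(K)@[u,v,1]; return -R.T@t,d/np.linalg.norm(d)
def onz(f,u,v,z):
    o,d=ray(f,u,v); return o+d*(z-o[2])/d[2]
def two(f1,p1,f2,p2):
    o1,d1=ray(f1,*p1);o2,d2=ray(f2,*p2)
    s=np.linalg.lstsq(np.c_[d1,-d2],o2-o1,rcond=None)[0]
    a=o1+s[0]*d1;b=o2+s[1]*d2; return (a+b)/2,np.linalg.norm(a-b)
def proj(f,P):
    K,R,t=cam(f);p=K@(R@np.array(P,float)+t);return p[:2]/p[2]
E
python3 - <<'E'
from h import *
for n in('side','top'):
    f=grab(n); cv2.imwrite(f'pics/{n}.png',cv2.resize(f['frame'][:,:,::-1],(800,600),interpolation=cv2.INTER_CUBIC))
    K,R,t=cam(f);print(n,K[0,0],f['cx'],f['cy'],(-R.T@t).round())
print(f.keys())
s=env.state();print({k:np.round(v,2) for k,v in s.items()},env.grasp_offset)
E
```

```text
side 474.9433252013296 256.2509315891537 196.76692736803528 [ 120. -447.  940.]
top 405.1238192339571 254.86227736166114 192.27204634714062 [ 352.   56. 1041.]
dict_keys(['frame', 'vertical_fov', 'cx', 'cy', 'rvec', 'tvec', 's'])
{'time_s': np.float64(0.1), 'qpos': array([73.51, 18.35, 89.7 , -0.  , 72.04, -1.15]), 'qvel': array([-0.07, -0.15, -0.16,  0.03,  0.06,  0.17]), 'effort': array([ 0.000e+00, -4.133e+01, -2.325e+01,  7.000e-02,  4.000e-02,
       -0.000e+00]), 'ee_pos': array([152.03, 554.08, 213.2 ]), 'ee_rot': array([-179.91,   -0.  ,  164.66]), 'force': array([ 0.23, -0.06, -0.47]), 'torque': array([ 0.  , -0.06, -0.02]), 'gripper_force': np.float64(0.0), 'gripper_width': np.float64(91.26)} 18.8
```

View pics/side.png

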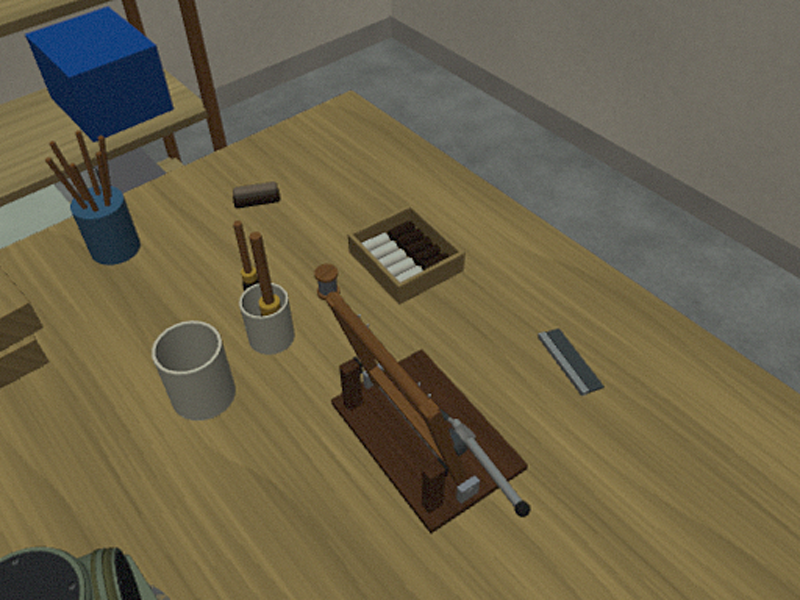

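View pics/top.png

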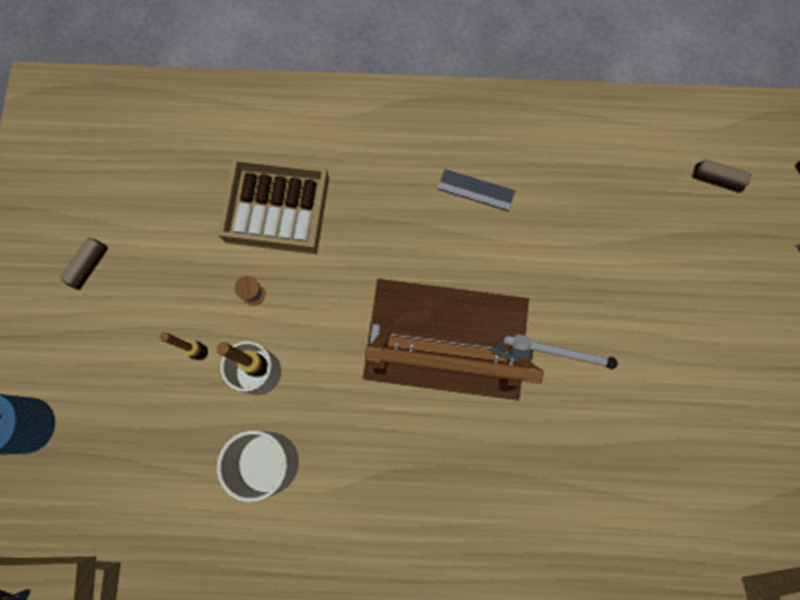

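Brush candidates in the side view (800x600 pixels) are the one in the pot at (262,270) and a thinner one behind it at (245,258). The pot candidates are the small one at (268,318) and the large empty one at (195,370), plus a blue holder with sticks at (107,215). By the description I choose the brush in the small pot. Next I'll measure and check one close crop.

```bash
python3 - <<'E'
from h import *
s=load('side');t=load('top');k=512/800
def T(n,a,b):
    P,e=two(s,(a[0]*k,a[1]*k),t,(b[0]*k,b[1]*k));print(n,P.round(1),'gap',e.round(1));return P
T('brush top',(257,236),(223,348))
T('brush ferrule',(269,303),(258,366))
T('small brush top',(239,224),(165,337))
T('rail L end',(333,299),(375,353)); T('rail R end',(434,410),(536,375))
T('foot',(522,509),(612,363)); T('hubend',(462,432),(521,345))
print('pot rim', [onz(t,u*k,v*k,90).round(1) for u,v in((221,367),(271,367),(246,343),(246,391))])
print('big pot rim', [onz(t,u*k,v*k,90).round(1) for u,v in((218,466),(288,466))])
print('plate',[onz(t,u*k,v*k,15).round(1) for u,v in((377,280),(529,297),(519,399),(364,379))])
print('tray,spool,comb',[onz(t,u*k,v*k,z).round(1) for u,v,z in((274,206,40),(248,289,50),(477,190,10))])
a=s['frame'][120:240,140:230,::-1];b=t['frame'][195:265,95:185,::-1]
a=cv2.resize(a,(450,600),interpolation=3);b=cv2.resize(b,(350,272),interpolation=3)
c=np.zeros((600,800,3),np.uint8);c[:,:450]=a;c[:272,450:]=b;cv2.imwrite('pics/crop.png',c)
E
```

```text
brush top [461.4 293.1 216.9] gap 4.7
brush ferrule [450.5 272.8  98.9] gap 1.5
small brush top [481.1 392.2 161.3] gap 5.3
rail L end [455.4  92.8 254.1] gap 1.0
rail R end [ 439.4 -110.5  250.4] gap 5.5
foot [ 467.9 -232.8  164.5] gap 1.8
hubend [ 490.8 -109.6  152.2] gap 3.9
pot rim [array([446.9, 330.8,  90. ]), array([450. , 255.5,  90. ]), array([484.8, 296.5,  90. ]), array([412.7, 289.8,  90. ])]
big pot rim [array([302.9, 320.6,  90. ]), array([307.1, 218.6,  90. ])]
plate [array([610.1, 106.2,  15. ]), array([ 591.2, -147.4,   15. ]), array([ 422.7, -130.9,   15. ]), array([444.5, 119.3,  15. ])]
tray,spool,comb [array([724.6, 283.6,  40. ]), array([578. , 311.5,  50. ]), array([779., -59.,  10.])]
```

View pics/crop.png

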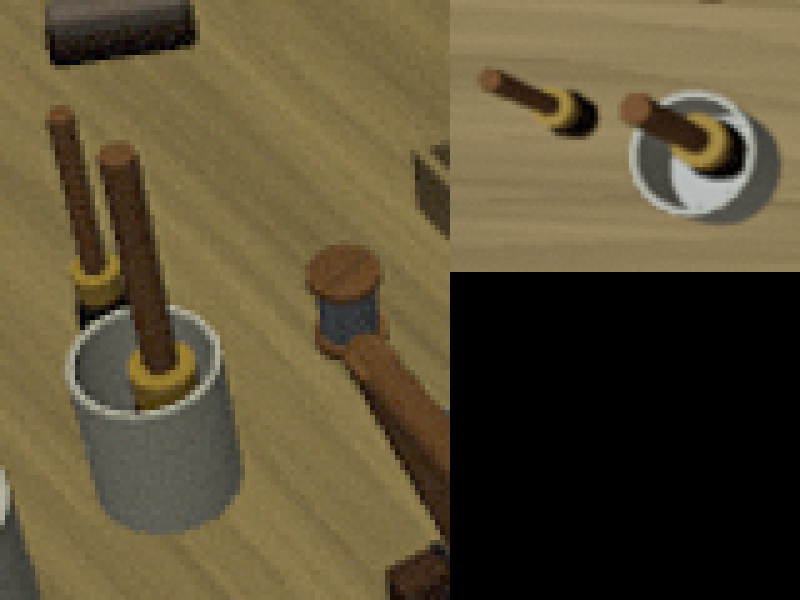

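The crop shows the chosen brush: thicker handle, top at side crop (117,152), ferrule at (163,365), standing in the small pot. The rim measures 75 mm across, which matches. The thinner one stands outside the pot.

```bash
cat >> h.py <<'E'
def go(P,yaw=90,pos=None,rot=None):
    "total shift in tool units (tool axes AFTER turning) and turn about tool z"
    s=env.state(); p=np.array(s['ee_pos'] if pos is None else pos); r=s['ee_rot'] if rot is None else rot
    R1=Ro.from_euler('xyz',[180,0,yaw],degrees=True)
    R0=Ro.from_euler('xyz',r,degrees=True)
    d=np.array(P)-p
    print('old-axes',(R0.inv().apply(d)/500).round(4),'new-axes',(R1.inv().apply(d)/500).round(4),'turn/30',((R0.inv()*R1).as_rotvec(degrees=True)/30).round(4))
E
python3 - <<'E'
from h import *
s=load('side');t=load('top')
a,e1=two(s,(163.4,150.4),t,(143.1,223.3));b,e2=two(s,(172.6,192),t,(161.1,231.3))
print(a.round(1),e1,b.round(1),e2); d=a-b;print('len',np.linalg.norm(d),d/np.linalg.norm(d))
y=np.radians(-4.3);piv=np.array([502,-12,35.])
Rz=Ro.from_euler('z',-4.3,degrees=True)
R=Rz*Ro.from_euler('y',-0.26)
hub=piv+R.apply([28,-100,110]);print('hub',hub,'rail',piv+R.apply([0,0,220]),'rail up',piv+[0,0,220])
ax=np.array([.9,0,.435])
d0=np.cos(.1745)*np.array([0,-1,0])-np.sin(.1745)*np.array([.435,0,-.9])
for th in(0,.35,.7,1.,1.2,1.83):
    v=Ro.from_rotvec(ax/np.linalg.norm(ax)*th).apply(d0); print(th,'foot',(hub+R.apply(124*v)).round(1),'at95',(hub+R.apply(95*v)).round(1))
go([461,290,300])
E
```

```text
[459.  291.  221.8] 3.2871892261714546 [458.  284.8  90.3] 1.8299817727958057
len 131.6433913344465 [0.00704685 0.047317   0.99885507]
hub [ 493.28561997 -111.62704371  148.50115305] rail [445.60148102  -7.75937406 247.60579519] rail up [502. -12. 255.]
0 foot [ 470.1 -232.3  164.8] at95 [ 475.6 -204.1  161. ]
0.35 foot [ 498.2 -234.4  132.1] at95 [ 497.1 -205.7  135.9]
0.7 foot [ 525.7 -221.6  101.3] at95 [ 518.1 -195.9  112.4]
1.0 foot [ 546.2 -199.9   79.4] at95 [ 533.8 -179.3   95.6]
1.2 foot [ 557.4 -180.9   68.1] at95 [ 542.4 -164.7   86.9]
1.83 foot [ 574.4 -107.2   54.8] at95 [ 555.4 -108.2   76.7]
old-axes [-0.7357 -0.3461 -0.1731] new-axes [-0.5282  0.6179 -0.1736] turn/30 [-2.6000e-03  1.9000e-03  2.4887e+00]
```

Call:
{"fn": "send_rows", "kwargs": {"motion": [{"tz":-0.1},{"tx":-0.09,"ty":-0.04,"tz":-0.02},{"tx":-0.09,"ty":-0.04,"tz":-0.01},{"tx":-0.09,"ty":-0.04,"tz":-0.01},{"tx":-0.09,"ty":-0.04,"tz":-0.01},{"tx":-0.09,"ty":-0.04,"tz":-0.01},{"tx":-0.09,"ty":-0.04,"tz":-0.01},{"tx":-0.09,"ty":-0.05},{"tx":-0.0957,"ty":-0.0461},{},{}], "grip_force": 20}}

```text
invalid input at $.motion[0]: expected keys tx, ty, tz, rx, ry, rz, gripper
```

Call:
{"fn": "send_rows", "kwargs": {"motion": [{"rz":0.31},{"rz":0.31},{"rz":0.31},{"rz":0.31},{"rz":0.31},{"rz":0.31},{"rz":0.31},{"rz":0.3187},{},{},{}]}}

```text
invalid input at $.motion[0]: expected keys tx, ty, tz, rx, ry, rz, gripper
```

```bash
python3 - <<'E'
from h import *
go([459,290,300])
f=grab('wrist');s=f['s'];print(s['ee_pos'],s['ee_rot'],s['time_s'])
print('handle top pred',proj(f,[459,291,221]),proj(f,[457.5,285,90]))
cv2.imwrite('pics/w1.png',f['frame'][:,:,::-1])
E
```

```text
old-axes [-0.7318 -0.3472 -0.1731] new-axes [-0.5282  0.6139 -0.1736] turn/30 [-2.6000e-03  1.9000e-03  2.4887e+00]
[152.02523229 554.08033632 213.20355899] [-1.79909640e+02 -1.10600073e-03  1.64659877e+02] 0.1
handle top pred [ 64.64799935 604.57947781] [118.40291704 449.08604916]
```

View pics/w1.png

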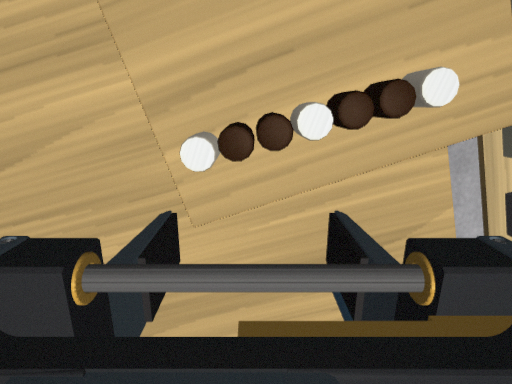

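Both moves were refused because every row needs all seven keys. This wrist picture is therefore from the start pose: bench only, fingers at the bottom. I'll resend.

Call:
{"fn": "send_rows", "kwargs": {"motion": [{"tx":0,"ty":0,"tz":-0.1,"rx":0,"ry":0,"rz":0,"gripper":-1},{"tx":-0.09,"ty":-0.04,"tz":-0.03,"rx":0,"ry":0,"rz":0,"gripper":-1},{"tx":-0.09,"ty":-0.04,"tz":-0.02,"rx":0,"ry":0,"rz":0,"gripper":-1},{"tx":-0.09,"ty":-0.04,"tz":-0.02,"rx":0,"ry":0,"rz":0,"gripper":-1},{"tx":-0.09,"ty":-0.04,"tz":0,"rx":0,"ry":0,"rz":0,"gripper":-1},{"tx":-0.09,"ty":-0.04,"tz":0,"rx":0,"ry":0,"rz":0,"gripper":-1},{"tx":-0.09,"ty":-0.05,"tz":0,"rx":0,"ry":0,"rz":0,"gripper":-1},{"tx":-0.09,"ty":-0.05,"tz":0,"rx":0,"ry":0,"rz":0,"gripper":-1},{"tx":-0.1,"ty":-0.05,"tz":0,"rx":0,"ry":0,"rz":0,"gripper":-1},{"tx":0,"ty":0,"tz":0,"rx":0,"ry":0,"rz":0,"gripper":-1}], "grip_force": 20}}

```text
time_s: 1.4
ee_pos: [460.0, 286.7, 298.3]
ee_rot: [-179.9, 0.0, 164.4]
force: [-0.3, 1.2, -0.3]
gripper_width: 91.4
gripper_force: 0.0
```

Call:
{"fn": "send_rows", "kwargs": {"motion": [{"tx":0,"ty":0,"tz":0,"rx":0,"ry":0,"rz":0.31,"gripper":-1},{"tx":0,"ty":0,"tz":0,"rx":0,"ry":0,"rz":0.31,"gripper":-1},{"tx":0,"ty":0,"tz":0,"rx":0,"ry":0,"rz":0.31,"gripper":-1},{"tx":0,"ty":0,"tz":0,"rx":0,"ry":0,"rz":0.31,"gripper":-1},{"tx":0,"ty":0,"tz":0,"rx":0,"ry":0,"rz":0.31,"gripper":-1},{"tx":0,"ty":0,"tz":0,"rx":0,"ry":0,"rz":0.31,"gripper":-1},{"tx":0,"ty":0,"tz":0,"rx":0,"ry":0,"rz":0.31,"gripper":-1},{"tx":0,"ty":0,"tz":0,"rx":0,"ry":0,"rz":0.32,"gripper":-1},{"tx":0,"ty":0,"tz":0,"rx":0,"ry":0,"rz":0,"gripper":-1},{"tx":0,"ty":0,"tz":0,"rx":0,"ry":0,"rz":0,"gripper":-1}]}}

```text
time_s: 2.65
ee_pos: [457.4, 289.5, 298.9]
ee_rot: [-180.0, -0.0, 90.1]
force: [-0.3, 0.0, 1.0]
gripper_width: 91.2
gripper_force: 0.0
```

```bash
python3 - <<'E'
from h import *
go([459,290,300])
f=grab('wrist');s=f['s'];print(s['ee_pos'],s['ee_rot'],s['time_s'])
print('handle top pred',proj(f,[459,291,221]),proj(f,[457.5,285,90]))
cv2.imwrite('pics/w2.png',f['frame'][:,:,::-1])
E
```

```text
old-axes [ 0.0009  0.0033 -0.0023] new-axes [ 0.0009  0.0033 -0.0023] turn/30 [-0.0008 -0.0001  0.0043]
[457.36164001 289.53181775 298.85750723] [-1.79977497e+02 -3.41294782e-03  9.01286334e+01] 2.65
handle top pred [253.9826567  198.20408581] [252.42615335 172.26860805]
```

View pics/w2.png

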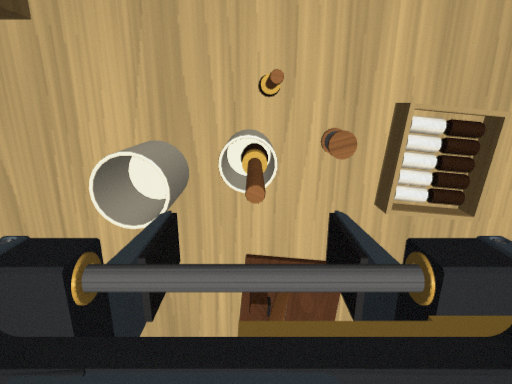

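The wrist view shows the handle top at (256,194), close to the predicted (254,198), and centred between the fingers. I'll descend to z≈166 and grip.

Call:
{"fn": "send_rows", "kwargs": {"motion": [{"tx":0.002,"ty":0.003,"tz":0.06,"rx":0,"ry":0,"rz":0,"gripper":-1},{"tx":0.002,"ty":0,"tz":0.06,"rx":0,"ry":0,"rz":0,"gripper":-1},{"tx":0,"ty":0,"tz":0.06,"rx":0,"ry":0,"rz":0,"gripper":-1},{"tx":0,"ty":0,"tz":0.06,"rx":0,"ry":0,"rz":0,"gripper":-1},{"tx":0,"ty":0,"tz":0.026,"rx":0,"ry":0,"rz":0,"gripper":-1},{"tx":0,"ty":0,"tz":0,"rx":0,"ry":0,"rz":0,"gripper":-1},{"tx":0,"ty":0,"tz":0,"rx":0,"ry":0,"rz":0,"gripper":0.2},{"tx":0,"ty":0,"tz":0,"rx":0,"ry":0,"rz":0,"gripper":1},{"tx":0,"ty":0,"tz":0,"rx":0,"ry":0,"rz":0,"gripper":1},{"tx":0,"ty":0,"tz":0,"rx":0,"ry":0,"rz":0,"gripper":1},{"tx":0,"ty":0,"tz":0,"rx":0,"ry":0,"rz":0,"gripper":1},{"tx":0,"ty":0,"tz":0,"rx":0,"ry":0,"rz":0,"gripper":1}], "grip_force": 15}}

```text
time_s: 4.2
ee_pos: [459.3, 291.2, 165.9]
ee_rot: [-180.0, -0.0, 90.0]
force: [-0.2, 0.9, -0.0]
gripper_width: 34.4
gripper_force: 0.0
```

Call:
{"fn": "send_rows", "kwargs": {"motion": [{"tx":0,"ty":0,"tz":0,"rx":0,"ry":0,"rz":0,"gripper":1},{"tx":0,"ty":0,"tz":0,"rx":0,"ry":0,"rz":0,"gripper":1},{"tx":0,"ty":0,"tz":0,"rx":0,"ry":0,"rz":0,"gripper":1},{"tx":0,"ty":0,"tz":0,"rx":0,"ry":0,"rz":0,"gripper":1},{"tx":0,"ty":0,"tz":0,"rx":0,"ry":0,"rz":0,"gripper":1}]}}

```text
time_s: 4.82
ee_pos: [459.3, 291.2, 165.9]
ee_rot: [-180.0, -0.0, 90.0]
force: [-0.1, 0.1, -0.4]
gripper_width: 17.7
gripper_force: 15.0
```

Call:
{"fn": "send_rows", "kwargs": {"motion": [{"tx":0,"ty":0,"tz":-0.02,"rx":0,"ry":0,"rz":0,"gripper":1},{"tx":0,"ty":0,"tz":-0.02,"rx":0,"ry":0,"rz":0,"gripper":1},{"tx":0,"ty":0,"tz":-0.02,"rx":0,"ry":0,"rz":0,"gripper":1},{"tx":0,"ty":0,"tz":-0.02,"rx":0,"ry":0,"rz":0,"gripper":1},{"tx":0,"ty":0,"tz":0,"rx":0,"ry":0,"rz":0,"gripper":1},{"tx":0,"ty":0,"tz":0,"rx":0,"ry":0,"rz":0,"gripper":1},{"tx":0,"ty":0,"tz":0,"rx":0,"ry":0,"rz":0,"gripper":1}]}}

```text
time_s: 5.7
ee_pos: [459.1, 291.0, 205.5]
ee_rot: [-180.0, 0.0, 90.0]
force: [-0.1, -0.5, -1.3]
gripper_width: 17.7
gripper_force: 15.0
```

```bash
python3 - <<'E'
from h import *
f=grab('side');cv2.imwrite('pics/up.png',cv2.resize(f['frame'][90:290,80:300,::-1],(660,600),interpolation=3));print(env.state()['force'],env.state()['gripper_force'])
E
```

```text
[ 0.00574624 -0.3680426  -0.95497033] 14.999903440475464
```

View pics/up.png

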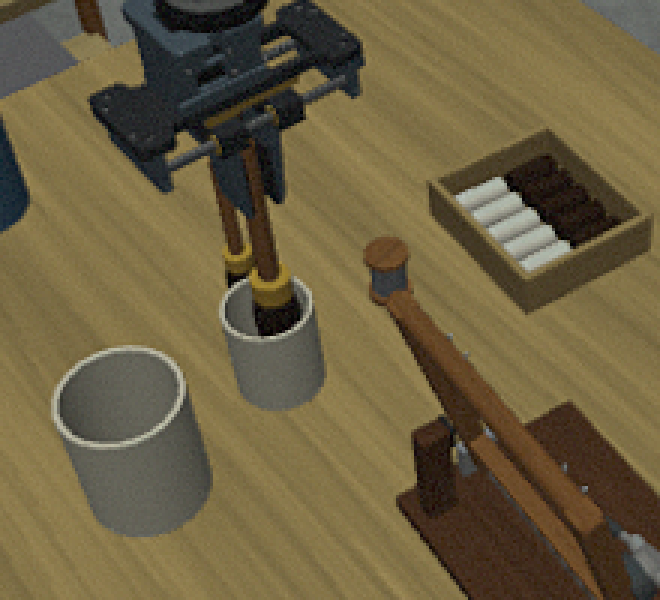

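The brush is lifted: ferrule at (272,287) is now above the rim and the bristles are still inside the pot, which hasn't moved. The gripper's long side lies along x. Next come down, up, down.

Call:
{"fn": "send_rows", "kwargs": {"motion": [{"tx":0,"ty":0,"tz":0.02,"rx":0,"ry":0,"rz":0,"gripper":1},{"tx":0,"ty":0,"tz":0.02,"rx":0,"ry":0,"rz":0,"gripper":1},{"tx":0,"ty":0,"tz":0.02,"rx":0,"ry":0,"rz":0,"gripper":1},{"tx":0,"ty":0,"tz":0.022,"rx":0,"ry":0,"rz":0,"gripper":1},{"tx":0,"ty":0,"tz":0,"rx":0,"ry":0,"rz":0,"gripper":1},{"tx":0,"ty":0,"tz":0,"rx":0,"ry":0,"rz":0,"gripper":1},{"tx":0,"ty":0,"tz":0,"rx":0,"ry":0,"rz":0,"gripper":1}]}}

```text
time_s: 6.62
ee_pos: [459.3, 291.1, 164.8]
ee_rot: [-180.0, 0.0, 90.0]
force: [-0.3, 0.2, 0.4]
gripper_width: 17.8
gripper_force: 15.0
```

Call:
{"fn": "send_rows", "kwargs": {"motion": [{"tx":0,"ty":0,"tz":-0.02,"rx":0,"ry":0,"rz":0,"gripper":1},{"tx":0,"ty":0,"tz":-0.02,"rx":0,"ry":0,"rz":0,"gripper":1},{"tx":0,"ty":0,"tz":-0.02,"rx":0,"ry":0,"rz":0,"gripper":1},{"tx":0,"ty":0,"tz":-0.022,"rx":0,"ry":0,"rz":0,"gripper":1},{"tx":0,"ty":0,"tz":0,"rx":0,"ry":0,"rz":0,"gripper":1},{"tx":0,"ty":0,"tz":0,"rx":0,"ry":0,"rz":0,"gripper":1},{"tx":0,"ty":0,"tz":0,"rx":0,"ry":0,"rz":0,"gripper":1}]}}

```text
time_s: 7.5
ee_pos: [459.1, 291.0, 205.5]
ee_rot: [-179.9, 0.0, 90.0]
force: [-0.6, -0.2, -1.2]
gripper_width: 17.8
gripper_force: 15.0
```

Call:
{"fn": "send_rows", "kwargs": {"motion": [{"tx":0,"ty":0,"tz":0.02,"rx":0,"ry":0,"rz":0,"gripper":1},{"tx":0,"ty":0,"tz":0.02,"rx":0,"ry":0,"rz":0,"gripper":1},{"tx":0,"ty":0,"tz":0.02,"rx":0,"ry":0,"rz":0,"gripper":1},{"tx":0,"ty":0,"tz":0.022,"rx":0,"ry":0,"rz":0,"gripper":1},{"tx":0,"ty":0,"tz":0,"rx":0,"ry":0,"rz":0,"gripper":1},{"tx":0,"ty":0,"tz":0,"rx":0,"ry":0,"rz":0,"gripper":1},{"tx":0,"ty":0,"tz":0,"rx":0,"ry":0,"rz":0,"gripper":1}]}}

```text
time_s: 8.38
ee_pos: [459.4, 291.2, 165.0]
ee_rot: [180.0, -0.0, 90.0]
force: [-0.7, 0.1, -0.9]
gripper_width: 17.6
gripper_force: 15.0
```

Call:
{"fn": "send_rows", "kwargs": {"motion": [{"tx":0,"ty":0,"tz":0,"rx":0,"ry":0,"rz":0,"gripper":0.4},{"tx":0,"ty":0,"tz":0,"rx":0,"ry":0,"rz":0,"gripper":0.1},{"tx":0,"ty":0,"tz":0,"rx":0,"ry":0,"rz":0,"gripper":-1},{"tx":0,"ty":0,"tz":0,"rx":0,"ry":0,"rz":0,"gripper":-1},{"tx":0,"ty":0,"tz":0,"rx":0,"ry":0,"rz":0,"gripper":-1},{"tx":0,"ty":0,"tz":0,"rx":0,"ry":0,"rz":0,"gripper":-1},{"tx":0,"ty":0,"tz":0,"rx":0,"ry":0,"rz":0,"gripper":-1},{"tx":0,"ty":0,"tz":-0.05,"rx":0,"ry":0,"rz":0,"gripper":-1},{"tx":0,"ty":0,"tz":-0.1,"rx":0,"ry":0,"rz":0,"gripper":-1},{"tx":0,"ty":0,"tz":-0.1,"rx":0,"ry":0,"rz":0,"gripper":-1},{"tx":0,"ty":0,"tz":-0.05,"rx":0,"ry":0,"rz":0,"gripper":-1},{"tx":0,"ty":0,"tz":0,"rx":0,"ry":0,"rz":0,"gripper":-1}]}}

```text
time_s: 9.88
ee_pos: [460.1, 291.6, 316.9]
ee_rot: [179.8, -0.1, 90.0]
force: [0.4, -0.9, 0.2]
gripper_width: 91.3
gripper_force: 0.0
```

```bash
python3 - <<'E'
from h import *
f=grab('side');k=1.5625
# compare brush/pot region with the initial picture
go([478,-218,315])
print(proj(f,[459,291,221]))
a=f['frame'][120:240,140:230,::-1]
cv2.imwrite('pics/rel.png',cv2.resize(a,(360,480),interpolation=3))
E
```

```text
old-axes [-1.0183e+00  3.8100e-02 -6.0000e-04] new-axes [-1.0183e+00  3.7300e-02 -2.0000e-04] turn/30 [ 0.0011 -0.0008 -0.0015]
[162.74594355 150.8078426 ]
```

View pics/rel.png

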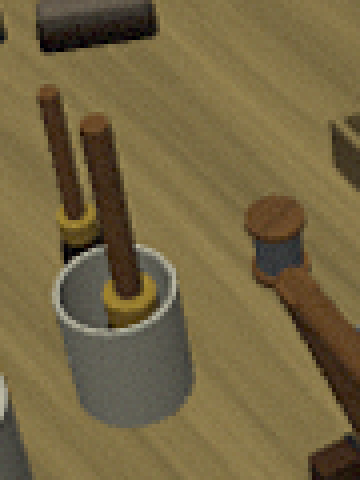

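The brush stands in the pot as before and the pot is unmoved. Now I'll travel over the rack to the kickstand with the fingers shutting.

Call:
{"fn": "send_rows", "kwargs": {"motion": [{"tx":-0.1,"ty":0.003,"tz":0,"rx":0,"ry":0,"rz":0,"gripper":1},{"tx":-0.1,"ty":0.003,"tz":0,"rx":0,"ry":0,"rz":0,"gripper":1},{"tx":-0.1,"ty":0.003,"tz":0,"rx":0,"ry":0,"rz":0,"gripper":1},{"tx":-0.1,"ty":0.003,"tz":0,"rx":0,"ry":0,"rz":0,"gripper":1},{"tx":-0.1,"ty":0.003,"tz":0,"rx":0,"ry":0,"rz":0,"gripper":1},{"tx":-0.1,"ty":0.003,"tz":0,"rx":0,"ry":0,"rz":0,"gripper":1},{"tx":-0.1,"ty":0.003,"tz":0,"rx":0,"ry":0,"rz":0,"gripper":1},{"tx":-0.1,"ty":0.003,"tz":0,"rx":0,"ry":0,"rz":0,"gripper":1},{"tx":-0.1,"ty":0.003,"tz":0,"rx":0,"ry":0,"rz":0,"gripper":1},{"tx":-0.1,"ty":0.003,"tz":0,"rx":0,"ry":0,"rz":0,"gripper":1},{"tx":-0.017,"ty":0.002,"tz":0.1,"rx":0,"ry":0,"rz":0,"gripper":1},{"tx":0,"ty":0,"tz":0.1,"rx":0,"ry":0,"rz":0,"gripper":1}]}}

```text
time_s: 11.42
ee_pos: [473.9, -218.1, 211.7]
ee_rot: [-179.9, -0.1, 89.8]
force: [1.2, -1.4, -1.5]
gripper_width: 0.2
gripper_force: 0.0
```

Call:
{"fn": "send_rows", "kwargs": {"motion": [{"tx":0,"ty":0,"tz":0,"rx":0,"ry":0,"rz":0,"gripper":1},{"tx":0,"ty":0,"tz":0,"rx":0,"ry":0,"rz":0,"gripper":1},{"tx":0,"ty":0,"tz":0,"rx":0,"ry":0,"rz":0,"gripper":1}]}}

```text
time_s: 11.8
ee_pos: [476.2, -217.7, 217.0]
ee_rot: [179.8, 0.1, 90.0]
force: [-0.1, 0.0, -0.2]
gripper_width: 0.5
gripper_force: 0.0
```

```bash
python3 - <<'E'
from h import *
P=None
for W in([476,-217,173],[498,-218,143],[519.5,-216,117],[538,-198,98]):
    go(W,pos=P,rot=None if P is None else [180,0,90]);P=W
f=grab('side');cv2.imwrite('pics/k0.png',cv2.resize(f['frame'][220:384,200:400,::-1],(600,492),interpolation=3));print(env.state()['gripper_width'])
E
```

```text
old-axes [ 0.0015 -0.0007  0.088 ] new-axes [ 0.0013 -0.0004  0.088 ] turn/30 [ 0.0071  0.0033 -0.0006]
old-axes [-0.002  0.044  0.06 ] new-axes [-0.002  0.044  0.06 ] turn/30 [0. 0. 0.]
old-axes [0.004 0.043 0.052] new-axes [0.004 0.043 0.052] turn/30 [0. 0. 0.]
old-axes [0.036 0.037 0.038] new-axes [0.036 0.037 0.038] turn/30 [0. 0. 0.]
0.24791653449416604
```

View pics/k0.png

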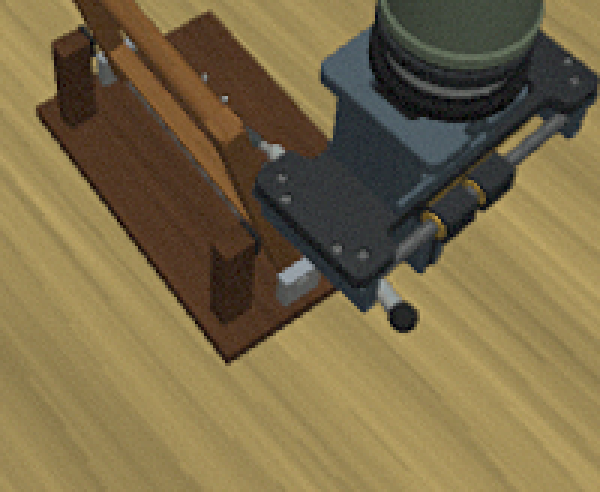

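The shut fingers are above the rod, whose ball shows at (402,317), and the gripper body is clear of the rack. I'll push along the arc.

Call:
{"fn": "send_rows", "kwargs": {"motion": [{"tx":0,"ty":0,"tz":0.05,"rx":0,"ry":0,"rz":0,"gripper":1},{"tx":0,"ty":0,"tz":0.038,"rx":0,"ry":0,"rz":0,"gripper":1},{"tx":0,"ty":0,"tz":0,"rx":0,"ry":0,"rz":0,"gripper":1},{"tx":-0.001,"ty":0.015,"tz":0.02,"rx":0,"ry":0,"rz":0,"gripper":1},{"tx":-0.001,"ty":0.015,"tz":0.02,"rx":0,"ry":0,"rz":0,"gripper":1},{"tx":0,"ty":0.014,"tz":0.02,"rx":0,"ry":0,"rz":0,"gripper":1},{"tx":0,"ty":0.014,"tz":0.018,"rx":0,"ry":0,"rz":0,"gripper":1},{"tx":0.002,"ty":0.015,"tz":0.017,"rx":0,"ry":0,"rz":0,"gripper":1},{"tx":0.002,"ty":0.014,"tz":0.017,"rx":0,"ry":0,"rz":0,"gripper":1}]}}

```text
time_s: 12.98
ee_pos: [518.2, -216.0, 113.7]
ee_rot: [-179.9, -0.1, 90.0]
force: [-0.4, -0.1, -0.6]
gripper_width: 0.2
gripper_force: 0.1
```

Call:
{"fn": "send_rows", "kwargs": {"motion": [{"tx":0.012,"ty":0.012,"tz":0.013,"rx":0,"ry":0,"rz":0,"gripper":1},{"tx":0.012,"ty":0.012,"tz":0.013,"rx":0,"ry":0,"rz":0,"gripper":1},{"tx":0.012,"ty":0.013,"tz":0.012,"rx":0,"ry":0,"rz":0,"gripper":1},{"tx":0,"ty":0,"tz":0,"rx":0,"ry":0,"rz":0,"gripper":1},{"tx":0,"ty":0,"tz":0,"rx":0,"ry":0,"rz":0,"gripper":1}]}}

```text
time_s: 13.6
ee_pos: [537.0, -198.4, 96.1]
ee_rot: [180.0, 0.0, 90.0]
force: [0.1, -0.3, -0.5]
gripper_width: 0.7
gripper_force: 0.0
```

```bash
python3 - <<'E'
from h import *
f=grab('side');cv2.imwrite('pics/k1.png',cv2.resize(f['frame'][180:384,180:420,::-1],(700,595),interpolation=3))
# foot-down predicted px in this crop
for P in([574.4,-107.2,54.8],[470,-232,165]): print(((proj(f,P)-[180,180])*700/240).round())
E
```

```text
[408. 289.]
[449. 422.]
```

View pics/k1.png

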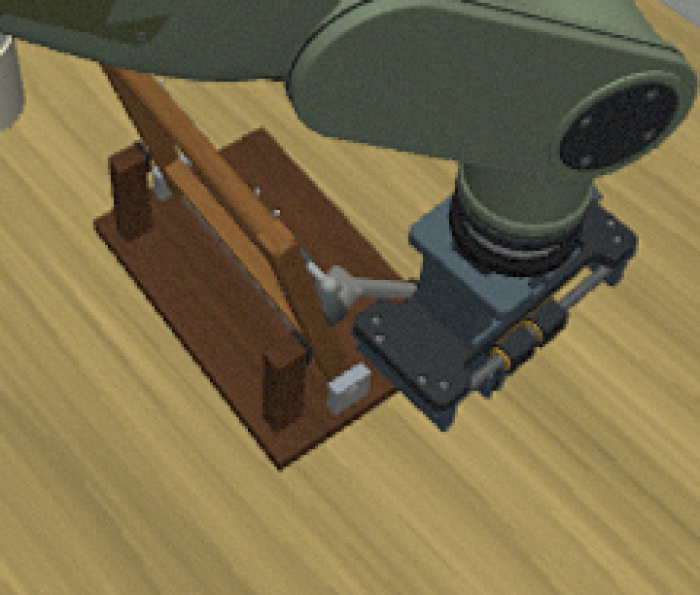

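The rod runs from the hub (335,290) to about (415,290), where the gripper body hides the rest. I'll compare that with the predicted foot pixels for each angle.

```bash
cat >> h.py <<'E'
piv=np.array([502,-12,35.]);RZ=Ro.from_euler('z',-4.3,degrees=True)
def kick(th,r=124,lean=-.26):
    R=RZ*Ro.from_euler('y',lean);ax=np.array([.9,0,.435])
    d0=np.cos(.1745)*np.array([0,-1,0])-np.sin(.1745)*np.array([.435,0,-.9])
    return piv+R.apply(np.array([28,-100,110])+r*Ro.from_rotvec(ax/np.linalg.norm(ax)*th).apply(d0))
E
python3 - <<'E'
from h import *
f=load('side')
for th in(.5,.7,.9,1.1,1.3,1.83): print(th,[((proj(f,kick(th,r))-[180,180])*700/240).round() for r in(0,70,124)])
E
```

```text
0.5 [array([339., 285.]), array([419., 358.]), array([484., 417.])]
0.7 [array([339., 285.]), array([422., 353.]), array([486., 406.])]
0.9 [array([339., 285.]), array([421., 345.]), array([483., 390.])]
1.1 [array([339., 285.]), array([417., 335.]), array([474., 371.])]
1.3 [array([339., 285.]), array([410., 323.]), array([460., 350.])]
1.83 [array([339., 285.]), array([380., 287.]), array([408., 289.])]
```

The rod lines up with the 1.83 rad prediction (foot at (408,289)), so it has snapped down. I'll lift, open and go above the rail.

Call:
{"fn": "send_rows", "kwargs": {"motion": [{"tx":0,"ty":0,"tz":-0.06,"rx":0,"ry":0,"rz":0,"gripper":1},{"tx":0,"ty":0,"tz":-0.1,"rx":0,"ry":0,"rz":0,"gripper":1},{"tx":0,"ty":0,"tz":-0.1,"rx":0,"ry":0,"rz":0,"gripper":1},{"tx":0,"ty":0,"tz":-0.1,"rx":0,"ry":0,"rz":0,"gripper":1},{"tx":0,"ty":0,"tz":-0.08,"rx":0,"ry":0,"rz":0,"gripper":-1},{"tx":0.08,"ty":-0.04,"tz":0,"rx":0,"ry":0,"rz":0,"gripper":-1},{"tx":0.1,"ty":-0.05,"tz":0,"rx":0,"ry":0,"rz":0,"gripper":-1},{"tx":0.1,"ty":-0.05,"tz":0,"rx":0,"ry":0,"rz":0,"gripper":-1},{"tx":0.1,"ty":-0.042,"tz":0,"rx":0,"ry":0,"rz":0,"gripper":-1},{"tx":0,"ty":0,"tz":0,"rx":0,"ry":0,"rz":0.143,"gripper":-1},{"tx":0,"ty":0,"tz":0,"rx":0,"ry":0,"rz":0,"gripper":-1},{"tx":0,"ty":0,"tz":0,"rx":0,"ry":0,"rz":0,"gripper":-1}]}}

```text
time_s: 15.15
ee_pos: [446.2, -8.8, 316.1]
ee_rot: [180.0, 0.0, 85.7]
force: [-0.6, -0.2, -0.4]
gripper_width: 77.8
gripper_force: 0.0
```

```bash
python3 - <<'E'
from h import *
go([446,-8,230],yaw=85.7); f=grab('wrist');s=grab('side');t=grab('top')
print(f['s']['ee_pos'],f['s']['ee_rot'],f['s']['gripper_width'])
for n,g in(('side',s),('top',t)): print(n,'foot',proj(g,kick(1.83)),'rail',proj(g,[446,-8,248]))
print('w rail mid/L/R',[proj(f,piv+(RZ*Ro.from_euler('y',-.26)).apply([0,y,220])).round() for y in(0,60,-60)])
a=cv2.resize(f['frame'],(400,300))[:,:,::-1];p=proj(s,kick(1.83));u,v=int(p[0]),int(p[1])
b=cv2.resize(s['frame'][v-60:v+60,u-80:u+80,::-1],(400,300),interpolation=3)
c=cv2.resize(t['frame'][140:290,200:400,::-1],(400,300),interpolation=3)
d=cv2.resize(s['frame'][100:340,100:420,::-1],(400,300),interpolation=3)
cv2.imwrite('pics/m.png',np.vstack([np.hstack([a,b]),np.hstack([c,d])]))
E
```

```text
old-axes [ 0.0016 -0.0006  0.1721] new-axes [ 0.0016 -0.0005  0.1721] turn/30 [ 0.0006  0.0001 -0.0009]
[446.21308211  -8.81805012 316.06581437] [1.79981190e+02 2.05767623e-03 8.56725851e+01] 77.7541706893051
side foot [319.94591576 278.92145372] rail [242.04176268 226.41166931]
top foot [325.56445424 192.5059377 ] rail [291.09272622 233.40482634]
w rail mid/L/R [array([251., 202.]), array([251., 129.]), array([251., 267.])]
```

View pics/m.png

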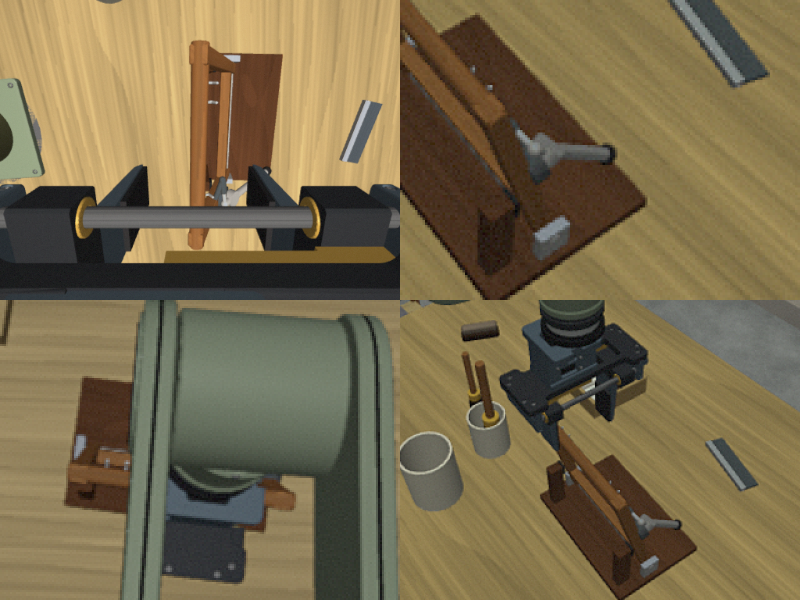

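The kickstand is down (ball at (612,153), where predicted). The rail is at wrist column ≈256 against a predicted 251, centred between the open fingers. I'll descend and grip.

Call:
{"fn": "send_rows", "kwargs": {"motion": [{"tx":0.001,"ty":0.003,"tz":0.05,"rx":0,"ry":0,"rz":0,"gripper":-1},{"tx":0,"ty":0,"tz":0.05,"rx":0,"ry":0,"rz":0,"gripper":-1},{"tx":0,"ty":0,"tz":0.05,"rx":0,"ry":0,"rz":0,"gripper":-1},{"tx":0,"ty":0,"tz":0.022,"rx":0,"ry":0,"rz":0,"gripper":-1},{"tx":0,"ty":0,"tz":0,"rx":0,"ry":0,"rz":0,"gripper":0.2},{"tx":0,"ty":0,"tz":0,"rx":0,"ry":0,"rz":0,"gripper":0.4},{"tx":0,"ty":0,"tz":0,"rx":0,"ry":0,"rz":0,"gripper":1},{"tx":0,"ty":0,"tz":0,"rx":0,"ry":0,"rz":0,"gripper":1},{"tx":0,"ty":0,"tz":0,"rx":0,"ry":0,"rz":0,"gripper":1},{"tx":0,"ty":0,"tz":0,"rx":0,"ry":0,"rz":0,"gripper":1},{"tx":0,"ty":0,"tz":0,"rx":0,"ry":0,"rz":0,"gripper":1},{"tx":0,"ty":0,"tz":0,"rx":0,"ry":0,"rz":0,"gripper":1}], "grip_force": 20}}

```text
time_s: 16.8
ee_pos: [447.4, -7.9, 229.9]
ee_rot: [-180.0, -0.0, 85.6]
force: [-1.3, 0.1, 0.9]
gripper_width: 17.5
gripper_force: 20.0
```

Call:
{"fn": "send_rows", "kwargs": {"motion": [{"tx":0,"ty":0,"tz":0,"rx":0,"ry":0,"rz":0,"gripper":1},{"tx":0,"ty":0,"tz":0,"rx":0,"ry":0,"rz":0,"gripper":1},{"tx":0,"ty":0,"tz":0,"rx":0,"ry":0,"rz":0,"gripper":1},{"tx":0,"ty":0,"tz":0,"rx":0,"ry":0,"rz":0,"gripper":1}]}}

```text
time_s: 17.3
ee_pos: [447.5, -7.9, 229.9]
ee_rot: [-180.0, -0.0, 85.7]
force: [-1.8, 0.4, 0.6]
gripper_width: 17.6
gripper_force: 20.0
```

Call:
{"fn": "send_rows", "kwargs": {"motion": [{"tx":0,"ty":0.014,"tz":-0.0036,"rx":0,"ry":0,"rz":0,"gripper":1},{"tx":0,"ty":0.014,"tz":-0.003,"rx":0,"ry":0,"rz":0,"gripper":1},{"tx":0,"ty":0.014,"tz":-0.0024,"rx":0,"ry":0,"rz":0,"gripper":1},{"tx":0,"ty":0.014,"tz":-0.0022,"rx":0,"ry":0,"rz":0,"gripper":1},{"tx":0,"ty":0.014,"tz":-0.0016,"rx":0,"ry":0,"rz":0,"gripper":1},{"tx":0,"ty":0.014,"tz":-0.001,"rx":0,"ry":0,"rz":0,"gripper":1},{"tx":0,"ty":0.014,"tz":-0.0006,"rx":0,"ry":0,"rz":0,"gripper":1},{"tx":0,"ty":0.014,"tz":-0.0002,"rx":0,"ry":0,"rz":0,"gripper":1},{"tx":0,"ty":0,"tz":0,"rx":0,"ry":0,"rz":0,"gripper":1},{"tx":0,"ty":0,"tz":0,"rx":0,"ry":0,"rz":0,"gripper":1},{"tx":0,"ty":0,"tz":0,"rx":0,"ry":0,"rz":0,"gripper":1},{"tx":0,"ty":0,"tz":0,"rx":0,"ry":0,"rz":0,"gripper":1}]}}

```text
time_s: 18.8
ee_pos: [504.1, -12.8, 237.2]
ee_rot: [180.0, 0.1, 85.7]
force: [-1.2, -4.0, -0.7]
gripper_width: 17.7
gripper_force: 20.0
```

```bash
python3 - <<'E'
from h import *
s=grab('side');k0=proj(s,kick(1.83,lean=0));print('foot pred',k0, 'lean dfoot per .05',proj(s,kick(1.83,lean=.05))-k0,proj(s,kick(1.83,lean=-.05))-k0)
# dark ball near the prediction
u,v=k0.astype(int);w=s['frame'][v-20:v+20,u-20:u+20].astype(int).max(2)
n,l,st,c=cv2.connectedComponentsWithStats((w<30).astype(np.uint8))
for i in range(1,n):
    if st[i,4]>8: print(st[i,4],c[i]+[u-20,v-20])
f=grab('top');print('rail R end pred top px lean 0',proj(f,piv+RZ.apply([0,-112,220])),env.state()['ee_pos'],env.state()['gripper_force'])
x,y=proj(f,piv+RZ.apply([0,-105,220])).astype(int)
print(f['frame'][y-16:y+17:2,x])
E
```

```text
foot pred [319.92480486 283.5192928 ] lean dfoot per .05 [-0.22307764  1.0224159 ] [ 0.15362518 -0.98142677]
rail R end pred top px lean 0 [350.79937422 211.21872839] [504.08558184 -12.73281385 237.17227399] 20.00607669353485
[[51 57 46]
 [55 58 50]
 [54 62 50]
 [51 57 48]
 [52 56 48]
 [45 53 42]
 [52 59 51]
 [50 57 48]
 [52 59 51]
 [49 57 46]
 [51 58 49]
 [49 59 45]
 [52 57 48]
 [49 59 47]
 [50 55 46]
 [52 56 49]
 [51 58 50]]
```

```bash
python3 -c "
from workcell import env
print(env.job_done())"
```

```text
the job is handed in; nothing more can be done
None
```

I handed the job in at about 19 s, but no verdict came back: brush pumped twice and standing in its pot, kickstand down, rack held at an estimated 0.01 rad of upright with 20 N on the rail. In the final pose the top camera's view of the rail end was blocked and the kickstand's ball was not found in the side view, so the lean comes from the arm's position and the kickstand was last seen fully down just before the swing.

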